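# Gather and lay up a fuel half-cell in the build tray

### The arm

A 6-joint arm with a two-finger parallel gripper is mounted at the origin on the work surface. World frame = base frame: x ahead of the robot, y to its left, z up, the work surface at z = 0. Lengths are in mm, angles in rad, forces in N, time in s.
With the tool pointing down it reaches from about 350 to 775 mm from the base axis. Payload 7.3 kg.
Tool frame: the origin (TCP) lies at the very end of the fingers, on their centre line; the grasp point (between the pads) lies 19 mm behind it; z points along the fingers, y is the line along which they close (so a half turn about z gives the same grasp; the last joint's range is limited). The gripper opens to 92 mm and grips with 3 to 60 N. Pads are 19 mm wide; open, the fingers measure 130 mm over their backs; the gripper's body (75 mm by 190 mm) begins 47 mm behind the grasp point.
Start: joints at [0.959, 0.342, 1.524, -0, 1.275, -0.146], TCP at [235.787, 469.094, 226.741] pointing down, gripper open.
Joint ranges: [-2.53, 2.53], [-0.77, 2.02], [0.04, 2.7], [-1, 4.14], [0.28, 2.66], [-3.11, 3.11]. Speed limits (rad/s): [2.57, 2.57, 3.14, 3.14, 3.14, 3.14].

### API

Orientations are given as [roll, pitch, yaw] about the fixed x, y, z axes, in that order (R = Rz(yaw) Ry(pitch) Rx(roll)).
In Python, from plant import get_obs, vision, workorder gives the robot as it stands.
- The arm moves only by the shell command python3 -m pendant 'ROWS' [OPENING]. ROWS is a JSON object of lists of equal length, an entry for each row: "dp": the shift along the tool's x, y, z in m, a list of three; "rotation": the turn, a rotation vector about the tool's x, y, z in rad, a list of three. A call has 1 to 8 rows; each row is the pose to reach, as a shift and turn from the pose commanded when the call began, along the tool's axes at that moment; what a row does not reach only later rows make up. A row lasts 1/8 s, in which the tool goes at most 62.5 mm and 10.7 degrees, less where a joint would pass 70% of its speed; a pose out of reach is approached as far as the arm can. A call with a gripper value outside its range is refused whole. OPENING is the finger opening in m, from 0 to 0.0918, set as the call begins (- or left out, the last holds). The fingers move at their own pace and stop on an object; the grip force is fixed at half the most. Time passes only in rows, so rows that repeat a pose let the fingers close. It gives the time, the measured TCP pose, the force, the opening and the grip force at its end, in the units of the state.
- get_obs(): the state, without advancing time (a new reading comes with each control period).
- vision.capture(name): name is "scene" or "top" or "wrist"; returns a dict with "pixels" (480x640x3 uint8, red, green, blue), "vfov" (degrees; the focal length in pixels is half the picture's height over the tangent of half this angle, whatever the lens; pixels are square), "cx", "cy" (the principal point, pixels), "pose" (4x4, takes a point from camera to world coordinates); the wrist camera has in their place "T_tool_cam" (4x4, takes a point from camera to tool coordinates, whose origin is the TCP and whose axes are the flange's). Camera axes: x right, y up, looking along -z (the intrinsics and any distortion apply to the point x, -y, -z); pixel columns grow to the right and rows downward; lengths in mm; the calibration is good to about 2 mm. A picture is of the moment at which its call begins: read the wrist's pose just before it. There is no depth.
- workorder.close_job(): hands the job in; it is judged then, once.
The state is a dict: "time": time; "joint_positions": joint angles; "dq": joint speeds; "tau": joint torques, N m; "tool_pos": TCP position; "tcp_rot": TCP orientation; "contact_force": force on the tool from outside, world axes, zero at the start; "moment": the same for the moment, N m; "grip_width": finger opening in mm; "finger_force": force on a finger pad.
Only numpy, scipy, OpenCV 4.12 (cv2) and the standard library are available. Lean on these libraries where they do the work, as an engineer would, in place of code of your own. Each camera call takes 0.05 s, during which the arm holds its last target. There are 200 camera calls.

### The job

Gather the four parts of a fuel half-cell into the blue build tray and lay them up there in building order, flat, each centred on the tray with its long side along the tray's long side: first the aluminium end plate, down between the tray's corner blocks, then the white insulator, then the clean copper collector (tab out over either end), and on top the graphite flow-field plate, channels up. Leave the green-spotted collector, the graphite blank without channels and everything else on the bench where they lie.

Things in the scene. Friction and masses are not known exactly. Their poses are not given: they have to be found in the camera images.
- build_tray: Fixed build tray: blue base 126 (x) x 94 (y) x 10 mm with a white L-shaped corner block (6 mm thick, 10 mm high) on each corner. Pocket between the blocks 110 (x) x 78 (y) mm, floor 10 mm and block tops 20 mm above the bench; between blocks the sides are open (66 mm on the long sides, 38 mm at the ends). Origin: centre of the base's underside, on the bench; x along its length, z up.
- end_plate: End plate: bare aluminium, 100 (x) x 68 (y) x 12 mm, four dark bolt holes near its corners and a brass gas fitting (10 mm thick, 12 mm long) on the middle of each short end, 124 mm long over the fittings; about 0.2 kg. Origin at the centre of its underside, z up. Grip across its 68 mm width. Either end may point either way.
- insulator: Insulator: plain white plastic plate, 80 (x) x 62 (y) x 6 mm, about 65 g. Origin at the centre of its underside, z up. Grip it across its 62 mm width.
- collector: Clean current collector: bright copper plate 72 (x) x 58 (y) x 5 mm with a tab 24 mm long, 20 mm wide (a hole in it) continuing from the middle of its +x end; about 0.2 kg. Origin: centre of the underside of the 72 x 58 plate (tab not counted), z up; centre of mass 5 mm towards the tab. Grip across its 58 mm width. Centre it by the 72 x 58 plate; the tab may point to either end.
- flow_plate: Flow-field plate: black graphite, 72 (x) x 58 (y) x 10 mm, with a light grey serpentine of channels machined in its upper face (channels up at the start); about 80 g. Origin at the centre of its underside, z up. Grip it across its 58 mm width.
- corroded_collector: Look-alike, to be left: a copper collector of the same shape and size as the clean one but with green corrosion spots on its face. Origin and axes as the clean one's.
- graphite_blank: Look-alike, to be left: an unmachined black graphite plate, 72 (x) x 58 (y) x 10 mm, plain black on top without channels. Origin at the centre of its underside, z up. 
- bolt_pot: Bystander: orange open pot with a few steel bolts in it, 56 mm across, 40 mm tall. Origin at the centre of its underside, z up. 
- multimeter: Bystander: yellow and black handheld multimeter lying on its back, 78 (x) x 150 (y) mm, 42 mm tall at its dial. Origin at the centre of its underside, z up. 
- screwdriver: Bystander: screwdriver with a red handle, 200 mm long, 26 mm thick, lying along its x, handle to -x. Origin on the bench under the middle of its length.

How it is judged (in metres and radians):
On the way, in this order (a step that is already met when the one before it is completed fails the run):
1. the end plate lies flat in the tray, between the corner blocks, let go (x of end_plate in the frame of build_tray between -0.008 and 0.008 m and y of end_plate in the frame of build_tray between -0.008 and 0.008 m and z of end_plate in the frame of build_tray between 0.0078 and 0.0122 m and angle between the x axis of end_plate and the x axis of build_tray, either way round below 0.17 rad and angle between end_plate's own z axis and vertical below 0.06 rad and contact force between the fingers and end_plate below 0.1 N and linear speed of end_plate below 0.02 m/s), for 0.2 s.
2. the insulator lies flat, centred and square on the end plate, let go (x of insulator in the frame of build_tray between -0.01 and 0.01 m and y of insulator in the frame of build_tray between -0.01 and 0.01 m and z of insulator in the frame of build_tray between 0.0198 and 0.0242 m and angle between the x axis of insulator and the x axis of build_tray, either way round below 0.17 rad and angle between insulator's own z axis and vertical below 0.06 rad and contact force between the fingers and insulator below 0.1 N and linear speed of insulator below 0.02 m/s), for 0.2 s.
3. the clean collector lies flat, centred and square on the insulator, let go (x of collector in the frame of build_tray between -0.01 and 0.01 m and y of collector in the frame of build_tray between -0.01 and 0.01 m and z of collector in the frame of build_tray between 0.0258 and 0.0302 m and angle between the x axis of collector and the x axis of build_tray, either way round below 0.17 rad and angle between collector's own z axis and vertical below 0.06 rad and contact force between the fingers and collector below 0.1 N and linear speed of collector below 0.02 m/s), for 0.2 s.
4. the flow-field plate lies flat, channels up, centred and square on the collector, let go (x of flow_plate in the frame of build_tray between -0.01 and 0.01 m and y of flow_plate in the frame of build_tray between -0.01 and 0.01 m and z of flow_plate in the frame of build_tray between 0.0308 and 0.0352 m and angle between the x axis of flow_plate and the x axis of build_tray, either way round below 0.17 rad and angle between flow_plate's own z axis and vertical below 0.06 rad and contact force between the fingers and flow_plate below 0.1 N and linear speed of flow_plate below 0.02 m/s), for 0.2 s.
At the end, for the whole second after the job is handed in: In the tray from the bottom up: end plate, insulator, clean collector, flow-field plate, each flat (3 deg), right side up, on the one below (2.2 mm in height), along the tray within 0.17 rad either way round, centred on it within 8 mm (end plate) or 10 mm (others) in x and y; let go, at rest (all of step 1 and all of step 2 and all of step 3 and all of step 4); the robot touches nothing.
It fails at once if the corroded collector is moved by more than 15 mm (distance of corroded_collector from where it was at the start of the episode above 0.015 m).
It fails at once if the graphite blank is moved by more than 15 mm (distance of graphite_blank from where it was at the start of the episode above 0.015 m).
It fails at once if the bolt pot is moved by more than 15 mm (distance of bolt_pot from where it was at the start of the episode above 0.015 m).
It fails at once if the multimeter is moved by more than 15 mm (distance of multimeter from where it was at the start of the episode above 0.015 m).
It fails at once if the screwdriver is moved by more than 15 mm (distance of screwdriver from where it was at the start of the episode above 0.015 m).
It also fails if it takes over 102 s, if anything falls off the work surface, if the arm or the gripper's body presses on something with over 40 N, if the wrist force passes 120 N, or if a joint passes its speed limit or range.

## Working session

There is one attempt and no reset: what is moved stays moved. The work goes in short steps, Python scripts to look and compute and a shell command to move; the robot and the scene stay as the last step left them, time stands still between calls to the robot, and variables do not carry over. Pictures are saved under pics/ and viewed, at most 14 in all, crops included, and the job is handed in when it is done.

```bash
ls; mkdir -p pics; python3 - <<'E'
from plant import get_obs, vision
import cv2,pickle
print(get_obs())
for n in ["scene","top"]:
    c=vision.capture(n); pickle.dump(c,open(f"{n}.pkl","wb"))
    cv2.imwrite(f"pics/{n}0.png",c["pixels"][:,:,::-1])
    print({k:v for k,v in c.items() if k!="pixels"})
E
```

```text
pics
{'time': 0.0, 'joint_positions': array([ 9.58989970e-01,  3.42731387e-01,  1.52499685e+00, -2.62025145e-05,
        1.27538977e+00, -1.45961188e-01]), 'dq': array([-0.00034197, -0.00103234, -0.00080389, -0.00020133,  0.00015141,
       -0.00111096]), 'tau': array([ 4.00358276e-04, -4.31237805e+01, -2.44218779e+01,  7.20829703e-02,
        5.61530620e-02, -1.64048947e-04]), 'tool_pos': array([235.55744569, 468.7446818 , 226.04750178]), 'tcp_rot': array([-3.14007988e+00, -1.97062207e-04,  2.67575498e+00]), 'contact_force': array([ 0.71832117, -0.03505647, -0.06669323]), 'moment': array([-0.01377607,  0.01061341,  0.03881026]), 'finger_force': 0.0, 'grip_width': 91.63892545044264}
{'vfov': 57.470530216174375, 'cx': 311.28624112232404, 'cy': 244.39709143557806, 'pose': array([[-5.77340721e-01, -4.50847387e-01,  6.80745419e-01,
         1.21608420e+03],
       [ 8.16404624e-01, -3.31714464e-01,  4.72703929e-01,
         4.13582400e+02],
       [ 1.26957704e-02,  8.28674935e-01,  5.59586159e-01,
         5.27242819e+02],
       [ 0.00000000e+00,  0.00000000e+00,  0.00000000e+00,
         1.00000000e+00]])}
{'vfov': 43.12632835608777, 'cx': 315.8988814169444, 'cy': 232.14950144890912, 'pose': array([[-2.14171181e-03,  9.98199651e-01, -5.99405454e-02,
         5.36318624e+02],
       [-9.99901073e-01, -2.97093218e-03, -1.37483488e-02,
        -2.98533063e+00],
       [-1.39016763e-02,  5.99051707e-02,  9.98107266e-01,
         1.09386671e+03],
       [ 0.00000000e+00,  0.00000000e+00,  0.00000000e+00,
         1.00000000e+00]])}
```

View pics/top0.png

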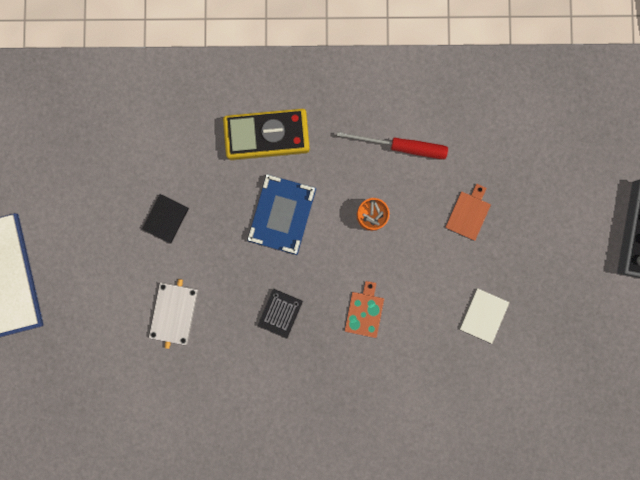

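View pics/scene0.png

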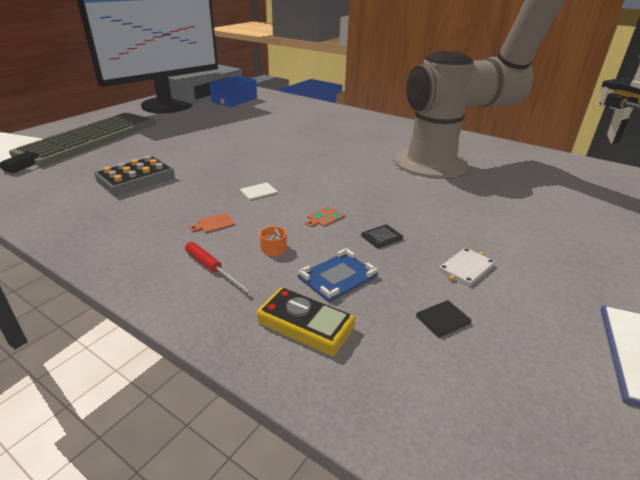

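The top view shows the tray near (281,214), end plate (173,313), insulator (485,316), clean collector (469,213), and flow plate (280,313). The corroded collector is at (365,311) and the blank at (165,218). The scene view shows the same layout.

```bash
cat > lib.py <<'E'
import numpy as np, cv2
from scipy.spatial.transform import Rotation as R
from plant import get_obs, vision
def T_tool(o):
    T=np.eye(4); T[:3,:3]=R.from_euler('xyz',o['tcp_rot']).as_matrix(); T[:3,3]=o['tool_pos']; return T
def grab(n):
    o=get_obs(); c=vision.capture(n)
    if n=='wrist': c['pose']=T_tool(o)@c['T_tool_cam']
    return c
def f(c): return 240/np.tan(np.radians(c['vfov']/2))
def ray(c,p):
    p=np.asarray(p,float).reshape(-1,2); F=f(c)
    d=np.c_[(p[:,0]-c['cx'])/F,-(p[:,1]-c['cy'])/F,-np.ones(len(p))]@c['pose'][:3,:3].T
    return c['pose'][:3,3],d/np.linalg.norm(d,axis=1)[:,None]
def onplane(c,p,z):
    o,d=ray(c,p); return o+d*((z-o[2])/d[:,2])[:,None]
def proj(c,P):
    q=(np.atleast_2d(P)-c['pose'][:3,3])@c['pose'][:3,:3]; F=f(c)
    return np.c_[c['cx']-F*q[:,0]/q[:,2], c['cy']+F*q[:,1]/q[:,2]]
def tri(views):  # [(c,pixel)]
    A=np.zeros((3,3));b=np.zeros(3)
    for c,p in views:
        o,d=ray(c,p); M=np.eye(3)-np.outer(d[0],d[0]); A+=M;b+=M@o
    return np.linalg.solve(A,b)
def mask(c,name):
    hsv=cv2.cvtColor(c['pixels'],cv2.COLOR_RGB2HSV); h,s,v=[hsv[...,i].astype(int) for i in range(3)]
    m={'tray':(h>100)&(h<125)&(s>120)&(v>50),
       'end':(v>165)&(s<30),'ins':(v>185)&(s<70),
       'cop':(h<14)&(s>110)&(v>110),'flow':(v<62)}[name]
    return m.astype(np.uint8)*255
def blob(c,name,near,ks=3,close=0):
    m=mask(c,name)
    if close: m=cv2.morphologyEx(m,cv2.MORPH_CLOSE,np.ones((close,close),np.uint8))
    m=cv2.morphologyEx(m,cv2.MORPH_OPEN,np.ones((ks,ks),np.uint8))
    cs,_=cv2.findContours(m,cv2.RETR_EXTERNAL,cv2.CHAIN_APPROX_NONE)
    cs=[k for k in cs if cv2.contourArea(k)>100]
    return min(cs,key=lambda k:abs(cv2.pointPolygonTest(k,tuple(map(float,near)),True)) if cv2.pointPolygonTest(k,tuple(map(float,near)),False)<0 else -1)
def rect(P):
    """min-area rect of world xy points: centre, long, short, yaw of long axis"""
    (x,y),(w,h),a=cv2.minAreaRect(np.float32(P)); a=np.radians(a)
    if w<h: w,h,a=h,w,a+np.pi/2
    return np.array([x,y]),w,h,(a+np.pi/2)%np.pi-np.pi/2
def cmd(x,y,z,yaw):
    """shift and turn (tool axes) to a tool-down target whose closing line (tool y) has direction yaw+90deg"""
    T=T_tool(get_obs()); best=None
    for k in (0,np.pi):
        Rt=R.from_euler('xyz',[np.pi,0,yaw+k]).as_matrix()
        rv=R.from_matrix(T[:3,:3].T@Rt).as_rotvec()
        if best is None or np.linalg.norm(rv)<np.linalg.norm(best): best=rv
    return np.round(T[:3,:3].T@(np.array([x,y,z])-T[:3,3])/1000,4),np.round(best,4)
E
python3 - <<'E'
from lib import *
import pickle
c=pickle.load(open('top.pkl','rb'))
for n,p,z,cl in [('tray',(260,214),10,9),('end',(173,313),12,3),('ins',(485,316),6,0),('cop',(468,215),5,0),('flow',(280,313),10,9)]:
    k=blob(c,n,p,3,cl).reshape(-1,2); r=rect(onplane(c,k,z)[:,:2]); print(n,cv2.boundingRect(k),r)
w=grab('wrist'); print(w['T_tool_cam'],w['vfov'],w['cx'],w['cy'])
for i in range(4): o=get_obs(); print(o['tool_pos'])
E
```

```text
tray (252, 180, 60, 69) (array([634.19818115,  73.86597443]), 123.79817199707031, 92.07286834716797, np.float64(-0.27893922625879064))
end (151, 285, 45, 59) (array([457.16308594, 266.05352783]), 99.08718872070312, 68.61901092529297, np.float64(-0.183181940313629))
ins (461, 289, 48, 54) (array([ 452.80838013, -286.59848022]), 78.72824096679688, 60.86317825317383, np.float64(-0.41671094103520545))
cop (446, 184, 44, 56) (array([ 641.66589355, -265.1270752 ]), 95.68224334716797, 57.6171875, np.float64(-0.4237868268934921))
flow (258, 290, 44, 47) (array([457.92645264,  77.00003815]), 71.15509033203125, 57.20724868774414, np.float64(-0.40187899797622695))
[[-7.20687889e-04  9.50664070e-01  3.10221384e-01  8.41343552e+01]
 [ 9.99999715e-01  6.14704049e-04  4.39397919e-04  3.18580381e-01]
 [ 2.27025474e-04  3.10221612e-01 -9.50664241e-01 -1.58992345e+02]
 [ 0.00000000e+00  0.00000000e+00  0.00000000e+00  1.00000000e+00]] 69.58762257026015 321.20241388792454 239.52373197833623
[235.60995552 468.84680498 226.20748739]
[235.60995552 468.84680498 226.20748739]
[235.60995552 468.84680498 226.20748739]
[235.60995552 468.84680498 226.20748739]
```

```bash
python3 -c "
from lib import *
print(cmd(457,266,150,-0.183))"
```

```text
(array([-0.2889, -0.0817,  0.0763]), array([-0.0011, -0.0003, -0.2828]))
```

```bash
python3 -m pendant '{"dp":[[-0.289,-0.082,0.076],[-0.289,-0.082,0.076],[-0.289,-0.082,0.076],[-0.289,-0.082,0.076],[-0.289,-0.082,0.076],[-0.289,-0.082,0.076],[-0.289,-0.082,0.076],[-0.289,-0.082,0.076]],"rotation":[[0,0,-0.283],[0,0,-0.283],[0,0,-0.283],[0,0,-0.283],[0,0,-0.283],[0,0,-0.283],[0,0,-0.283],[0,0,-0.283]]}' 0.09
python3 - <<'E'
from lib import *
import pickle
c=grab('wrist'); pickle.dump(c,open('w1.pkl','wb')); cv2.imwrite('pics/w1.png',c['pixels'][:,:,::-1])
print(get_obs()['tool_pos'],get_obs()['joint_positions'])
E
```

```text
time: 1.15
tool_pos: [456.3, 267.1, 151.1]
tcp_rot: [3.141, 0.0, 2.961]
contact_force: [0.1, 0.5, 0.5]
grip_width: 90.0
finger_force: 0.0
[456.29413508 267.24408969 151.17751999] [ 3.84678541e-01  4.21561720e-01  1.62602655e+00  2.97938192e-04
  1.09343667e+00 -1.00554223e+00]
```

View pics/w1.png

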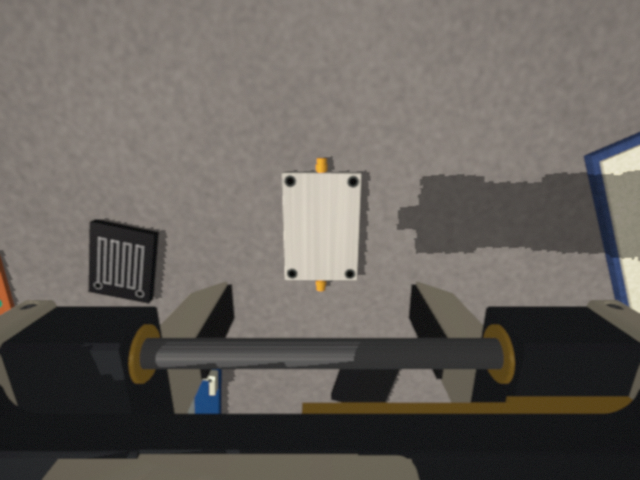

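The wrist view shows the end plate at about (321,227) with its fittings above and below it, and the flow plate at (123,262).

```bash
cat >> lib.py <<'E'
def quadc(k):
    """intersection of diagonals of a 4-gon fitted to a contour"""
    b=cv2.approxPolyN(k,4).reshape(4,2).astype(float)
    A=np.c_[b[2]-b[0],-(b[3]-b[1])]; return b[0]+(b[2]-b[0])*np.linalg.solve(A,b[1]-b[0])[0]
E
python3 - <<'E'
from lib import *
import pickle
c=pickle.load(open('top.pkl','rb'));w=pickle.load(open('w1.pkl','rb'))
for n,p,q,z,cl in [('end',(173,313),(321,227),12,5),('flow',(280,313),(123,262),10,15)]:
    k1=blob(c,n,p,3,5 if n=='end' else 9);k2=blob(w,n,q,3,cl)
    print(n,cv2.boundingRect(k2),'tri',tri([(c,quadc(k1)),(w,quadc(k2))]),'top',rect(onplane(c,k1.reshape(-1,2),z)[:,:2]),'wrist',rect(onplane(w,k2.reshape(-1,2),z)[:,:2]))
E
```

```text
end (282, 173, 78, 108) tri [457.79967525 265.33895927  15.27800724] top (array([457.15979004, 265.98904419]), 99.17569732666016, 68.58883666992188, np.float64(-0.1859388446740784)) wrist (array([459.56365967, 265.84344482]), 100.13582611083984, 68.06517791748047, np.float64(-0.18777988793565026))
flow (0, 220, 640, 260) tri [466.16911064 179.01323432 197.60523691] top (array([457.92645264,  77.00003815]), 71.15509033203125, 57.20724868774414, np.float64(-0.40187899797622695)) wrist (array([606.85394287, 237.60371399]), 754.758056640625, 315.9464111328125, np.float64(1.3888422369018487))
```

```bash
python3 -c "
from lib import *
print(cmd(458.5,266,30,-0.187),cmd(458.5,266,4,-0.187))"
```

```text
(array([-0.0024, -0.0009,  0.1212]), array([0.0005, 0.0003, 0.0063])) (array([-0.0023, -0.0009,  0.1472]), array([0.0005, 0.0003, 0.0063]))
```

```bash
python3 -m pendant '{"dp":[[-0.002,-0.001,0.05],[-0.002,-0.001,0.1],[-0.002,-0.001,0.125],[-0.002,-0.001,0.14],[-0.002,-0.001,0.147],[-0.002,-0.001,0.147],[-0.002,-0.001,0.147]],"rotation":[[0,0,0.006],[0,0,0.006],[0,0,0.006],[0,0,0.006],[0,0,0.006],[0,0,0.006],[0,0,0.006]]}' 0.09
python3 -m pendant '{"dp":[[0,0,0],[0,0,0],[0,0,0],[0,0,0],[0,0,0],[0,0,0]],"rotation":[[0,0,0],[0,0,0],[0,0,0],[0,0,0],[0,0,0],[0,0,0]]}' 0.05
```

```text
time: 2.08
tool_pos: [459.6, 265.0, 4.7]
tcp_rot: [3.14, 0.002, 2.953]
contact_force: [-0.2, -0.7, 0.6]
grip_width: 90.5
finger_force: 0.0
time: 2.82
tool_pos: [459.2, 264.9, 4.0]
tcp_rot: [3.141, 0.001, 2.953]
contact_force: [-0.0, 0.3, 5.1]
grip_width: 67.3
finger_force: 30.0
```

```bash
python3 -m pendant '{"dp":[[0,0,-0.03],[0,0,-0.08],[0,0,-0.12],[0,0,-0.12],[0,0,-0.12]],"rotation":[[0,0,0],[0,0,0],[0,0,0],[0,0,0],[0,0,0]]}'
python3 -c "
from lib import *
print(cmd(540,160,125,-0.279),cmd(634,74,125,-0.279))"
```

```text
time: 3.45
tool_pos: [457.9, 264.2, 122.3]
tcp_rot: [-3.14, -0.002, 2.953]
contact_force: [-0.8, -0.1, -2.1]
grip_width: 67.6
finger_force: 30.0
(array([-0.1002, -0.0869, -0.0028]), array([-0.0017, -0.0022,  0.0902])) (array([-0.2086, -0.1538, -0.003 ]), array([-0.0017, -0.0022,  0.0902]))
```

```bash
python3 -m pendant '{"dp":[[-0.06,-0.07,-0.003],[-0.11,-0.154,-0.003],[-0.11,-0.154,-0.003],[-0.11,-0.154,-0.003],[-0.11,-0.154,-0.003],[-0.11,-0.154,-0.003],[-0.11,-0.154,-0.003]],"rotation":[[0,0,0.09],[0,0,0.09],[0,0,0.09],[0,0,0.09],[0,0,0.09],[0,0,0.09],[0,0,0.09]]}'
python3 - <<'E'
from lib import *
import pickle
c=grab('wrist'); pickle.dump(c,open('w2.pkl','wb')); cv2.imwrite('pics/w2.png',c['pixels'][:,:,::-1])
E
```

```text
time: 4.32
tool_pos: [537.5, 94.1, 126.5]
tcp_rot: [3.142, -0.001, 2.865]
contact_force: [0.3, 0.3, -2.5]
grip_width: 67.4
finger_force: 30.0
```

View pics/w2.png

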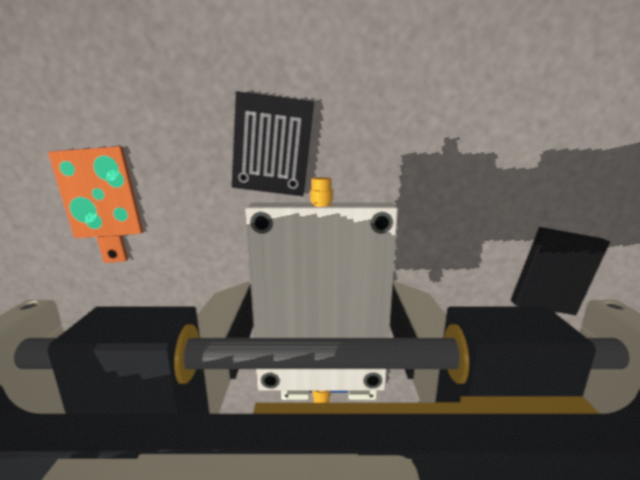

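In this view, image-up points towards the robot. The carried plate fills the middle, with the flow plate at (276,143) and the corroded collector at (97,190). To see the tray I have to move past it.

```bash
python3 -m pendant '{"dp":[[-0.06,0.01,-0.02],[-0.12,0.01,-0.02],[-0.18,0.01,-0.02],[-0.198,0.01,-0.02],[-0.198,0.01,-0.02],[-0.198,0.01,-0.02]],"rotation":[[0,0,0],[0,0,0],[0,0,0],[0,0,0],[0,0,0],[0,0,0]]}'
python3 - <<'E'
from lib import *
import pickle
t=pickle.load(open('top.pkl','rb')); w2=pickle.load(open('w2.pkl','rb'))
c=grab('wrist'); pickle.dump(c,open('w3.pkl','wb')); cv2.imwrite('pics/w3.png',c['pixels'][:,:,::-1])
k1=blob(t,'flow',(280,313),3,9); k2=blob(w2,'flow',(240,185),3,9)
print('flow',cv2.boundingRect(k2),tri([(t,quadc(k1)),(w2,quadc(k2))]),rect(onplane(w2,k2.reshape(-1,2),10)[:,:2]))
E
```

```text
time: 5.12
tool_pos: [730.3, 48.8, 146.5]
tcp_rot: [-3.142, -0.001, 2.864]
contact_force: [0.0, 0.2, -2.1]
grip_width: 67.2
finger_force: 30.0
flow (233, 92, 81, 103) [458.5397401   77.29590292  17.6454196 ] (array([459.13909912,  76.51948547]), 71.04730224609375, 57.190364837646484, np.float64(-0.40216462200313785))
```

View pics/w3.png

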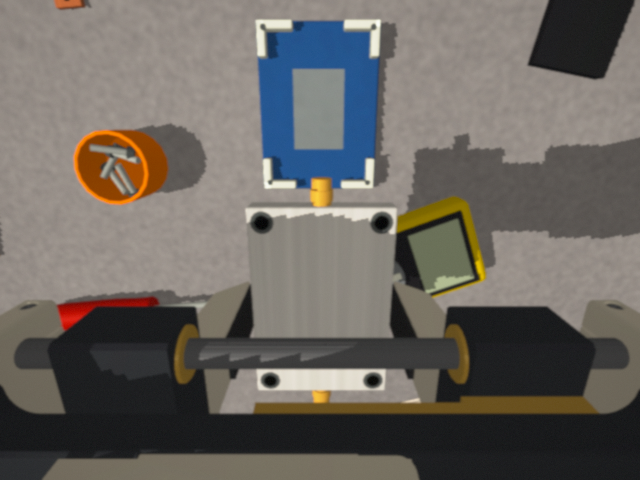

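The tray lies at about x 258–380, y 20–188, fully visible with its white corner blocks. The gap to the fitting at (321,190) is small.

```bash
python3 - <<'E'
from lib import *
import pickle
t=pickle.load(open('top.pkl','rb')); w=pickle.load(open('w3.pkl','rb'))
C=[]
for c,box,bn in [(t,(245,172,320,257),(260,214)),(w,(250,12,388,192),(275,100))]:
    m=mask(c,'end')|mask(c,'ins'); z=np.zeros_like(m); x0,y0,x1,y1=box; z[y0:y1,x0:x1]=m[y0:y1,x0:x1]
    if c is w: z[172:,305:338]=0
    p=np.argwhere(z>0)[:,::-1]; h=cv2.convexHull(p.astype(np.int32)); C.append((c,quadc(h)))
    b=blob(c,'tray',bn,3,5)
    print('blocks',rect(onplane(c,h.reshape(-1,2),20)[:,:2]),'base',rect(onplane(c,b.reshape(-1,2),10)[:,:2]))
print('block top tri',tri(C))
E
```

```text
blocks (array([634.24468994,  73.61989594]), 121.64073181152344, 89.9927749633789, np.float64(-0.2770125623681725)) base (array([634.19818115,  73.86597443]), 123.79817199707031, 92.07286834716797, np.float64(-0.27893922625879064))
blocks (array([636.08868408,  70.95295715]), 122.89301300048828, 94.56324005126953, np.float64(-0.2785830284629922)) base (array([636.45733643,  73.44420624]), 123.517822265625, 92.47863006591797, np.float64(-0.2786004721681321))
block top tri [634.04928371  72.7804227   24.70685841]
```

```bash
python3 -c "
from lib import *
print(cmd(636.2,73.5,45,-0.2785))"
```

```text
(array([ 0.0972, -0.0021,  0.102 ]), array([ 0.0001, -0.0006,  0.0008]))
```

```bash
python3 -m pendant '{"dp":[[0.05,-0.002,0.02],[0.097,-0.002,0.06],[0.097,-0.002,0.1],[0.097,-0.002,0.102],[0.097,-0.002,0.102],[0.097,-0.002,0.102]],"rotation":[[0,0,0],[0,0,0],[0,0,0],[0,0,0],[0,0,0],[0,0,0]]}'
python3 -c "
from lib import *
print(cmd(636.2,73.5,14.5,-0.2785))"
```

```text
time: 5.92
tool_pos: [639.2, 72.6, 47.0]
tcp_rot: [3.14, 0.004, 2.863]
contact_force: [0.0, -0.4, -1.7]
grip_width: 67.3
finger_force: 30.0
(array([0.0032, 0.    , 0.0325]), array([ 0.0012,  0.0041, -0.0005]))
```

```bash
python3 -m pendant '{"dp":[[0,0,0],[0,0,0]],"rotation":[[0,0,0],[0,0,0]]}'
python3 -c "
from lib import *
print(cmd(636.2,73.5,14.5,-0.2785))"
```

```text
time: 6.18
tool_pos: [637.8, 72.6, 45.3]
tcp_rot: [3.141, 0.001, 2.863]
contact_force: [0.4, -0.3, -2.4]
grip_width: 67.3
finger_force: 30.0
(array([0.0018, 0.0004, 0.0308]), array([ 0.0004,  0.001 , -0.0004]))
```

```bash
python3 -m pendant '{"dp":[[0.001,0.0005,0.01],[0.001,0.0005,0.02],[0.001,0.0005,0.026],[0.001,0.0005,0.03],[0.001,0.0005,0.031],[0.001,0.0005,0.031],[0.001,0.0005,0.031]],"rotation":[[0,0,0],[0,0,0],[0,0,0],[0,0,0],[0,0,0],[0,0,0],[0,0,0]]}'
```

```text
time: 7.05
tool_pos: [636.6, 73.5, 14.1]
tcp_rot: [3.141, 0.0, 2.863]
contact_force: [-2.4, -0.8, 2.6]
grip_width: 67.4
finger_force: 30.0
```

```bash
python3 -m pendant '{"dp":[[0,0,0],[0,0,0],[0,0,0],[0,0,-0.03],[0,0,-0.08],[0,0,-0.13],[0,0,-0.13],[0,0,-0.13]],"rotation":[[0,0,0],[0,0,0],[0,0,0],[0,0,0],[0,0,0],[0,0,0],[0,0,0],[0,0,0]]}' 0.085
python3 -c "
from lib import *
print(cmd(700,55,160,-0.2785))"
```

```text
time: 8.05
tool_pos: [636.2, 73.4, 143.2]
tcp_rot: [-3.141, -0.001, 2.863]
contact_force: [-0.0, 0.2, 0.2]
grip_width: 85.0
finger_force: 0.0
(array([-0.0664, -0.0002, -0.0168]), array([-0.0001, -0.0006, -0.0003]))
```

```bash
python3 -m pendant '{"dp":[[-0.05,0,-0.017],[-0.066,0,-0.017],[-0.066,0,-0.017],[-0.066,0,-0.017]],"rotation":[[0,0,0],[0,0,0],[0,0,0],[0,0,0]]}'
python3 - <<'E'
from lib import *
import pickle
c=grab('wrist'); pickle.dump(c,open('w4.pkl','wb')); cv2.imwrite('pics/w4.png',c['pixels'][:,:,::-1])
t=grab('top'); pickle.dump(t,open('top2.pkl','wb'))
E
```

```text
time: 8.55
tool_pos: [698.8, 55.6, 159.0]
tcp_rot: [-3.141, -0.003, 2.863]
contact_force: [-0.9, -0.1, 0.4]
grip_width: 85.0
finger_force: 0.0
```

View pics/w4.png

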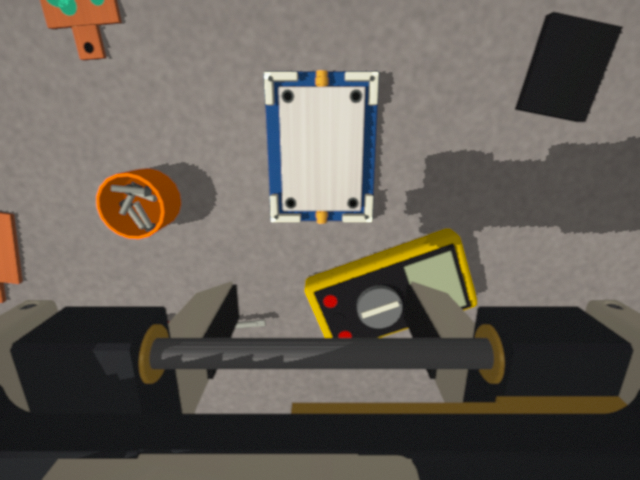

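The end plate sits evenly inside the pocket (plate x 279–364, y 87–212). Next is the insulator.

```bash
python3 -c "
from lib import *
print(cmd(455,-286.5,150,-0.417))"
```

```text
(array([ 0.1406, -0.3961,  0.0104]), array([-0.0004, -0.0016,  0.1386]))
```

```bash
python3 -m pendant '{"dp":[[0.14,-0.396,0.01],[0.14,-0.396,0.01],[0.14,-0.396,0.01],[0.14,-0.396,0.01],[0.14,-0.396,0.01],[0.14,-0.396,0.01],[0.14,-0.396,0.01],[0.14,-0.396,0.01]],"rotation":[[0,0,0.139],[0,0,0.139],[0,0,0.139],[0,0,0.139],[0,0,0.139],[0,0,0.139],[0,0,0.139],[0,0,0.139]]}'
python3 -m pendant '{"dp":[[0,0,0],[0,0,0]],"rotation":[[0,0,0],[0,0,0]]}'
python3 - <<'E'
from lib import *
import pickle
t=pickle.load(open('top2.pkl','rb')); w=grab('wrist'); pickle.dump(w,open('w5.pkl','wb'))
k1=blob(t,'ins',(485,316)); q=proj(w,[[455,-286.5,6]])[0]; k2=blob(w,'ins',q)
r=rect(onplane(w,k2.reshape(-1,2),6)[:,:2])
print(q,cv2.boundingRect(k2),tri([(t,quadc(k1)),(w,quadc(k2))]),r)
print(cmd(*r[0],3,r[3]))
E
```

```text
time: 9.65
tool_pos: [454.5, -288.7, 150.9]
tcp_rot: [-3.141, -0.0, 2.72]
contact_force: [-0.5, 0.1, 0.3]
grip_width: 85.1
finger_force: 0.0
time: 9.9
tool_pos: [457.1, -285.7, 150.8]
tcp_rot: [3.141, 0.0, 2.726]
contact_force: [0.4, 1.2, -0.4]
grip_width: 85.2
finger_force: 0.0
[319.20073814 222.14673888] (283, 179, 70, 84) [ 453.22013403 -286.9473076     8.3154274 ] (array([ 454.22470093, -288.14025879]), 78.06517791748047, 61.559391021728516, np.float64(-0.41674742634213935))
(array([ 0.0017, -0.0034,  0.1477]), array([0.0002, 0.0001, 0.001 ]))
```

```bash
python3 -m pendant '{"dp":[[0.001,-0.002,0.04],[0.001,-0.002,0.09],[0.001,-0.002,0.12],[0.001,-0.002,0.125],[0.001,-0.002,0.125],[0.001,-0.002,0.125]],"rotation":[[0,0,0],[0,0,0],[0,0,0],[0,0,0],[0,0,0],[0,0,0]]}' 0.085
python3 -c "
from lib import *
w=grab('wrist'); q=proj(w,[[454.5,-287.5,6]])[0]; k=blob(w,'ins',q); r=rect(onplane(w,k.reshape(-1,2),6)[:,:2]); print(r,cv2.boundingRect(k))
print(get_obs()['tool_pos'],cmd(454.3,-287.8,2,-0.417))"
```

```text
time: 10.7
tool_pos: [455.7, -288.8, 27.2]
tcp_rot: [-3.141, 0.003, 2.724]
contact_force: [0.9, -0.9, 0.4]
grip_width: 84.9
finger_force: 0.0
(array([ 474.39425659, -296.98999023]), 61.672733306884766, 31.37298583984375, np.float64(1.1533792485966563)) (268, 289, 106, 48)
[ 455.58825915 -288.82012715   27.13300844] (array([0.0017, 0.0004, 0.0251]), array([-0.0007,  0.0026, -0.0005]))
```

```bash
python3 -m pendant '{"dp":[[0.001,0.0005,0.012],[0.001,0.0005,0.02],[0.001,0.0005,0.0245],[0.001,0.0005,0.0245],[0.001,0.0005,0.0245]],"rotation":[[0,0,0],[0,0,0],[0,0,0],[0,0,0],[0,0,0]]}' 0.085
python3 -m pendant '{"dp":[[0,0,0],[0,0,0],[0,0,0],[0,0,0],[0,0,0],[0,0,0]],"rotation":[[0,0,0],[0,0,0],[0,0,0],[0,0,0],[0,0,0],[0,0,0]]}' 0.045
```

```text
time: 11.38
tool_pos: [454.1, -287.5, 1.1]
tcp_rot: [3.141, -0.0, 2.724]
contact_force: [-0.9, 0.1, -0.2]
grip_width: 85.1
finger_force: 0.0
time: 12.12
tool_pos: [454.0, -287.5, 1.2]
tcp_rot: [3.142, 0.0, 2.724]
contact_force: [-0.7, 0.0, 0.6]
grip_width: 61.8
finger_force: 30.0
```

```bash
python3 -m pendant '{"dp":[[0,0,-0.03],[0,0,-0.08],[0,0,-0.11],[0,0,-0.11],[0,0,-0.11]],"rotation":[[0,0,0],[0,0,0],[0,0,0],[0,0,0],[0,0,0]]}'
python3 -c "
from lib import *
print(cmd(636.3,73.5,100,-0.2785))"
```

```text
time: 12.75
tool_pos: [453.4, -287.0, 110.2]
tcp_rot: [3.141, -0.002, 2.724]
contact_force: [-0.7, -0.4, -0.7]
grip_width: 61.1
finger_force: 30.0
(array([-0.0209,  0.4037,  0.0104]), array([ 0.0007, -0.0016, -0.1394]))
```

```bash
python3 -m pendant '{"dp":[[-0.021,0.404,0],[-0.021,0.404,0.01],[-0.021,0.404,0.01],[-0.021,0.404,0.01],[-0.021,0.404,0.01],[-0.021,0.404,0.01],[-0.021,0.404,0.01],[-0.021,0.404,0.01]],"rotation":[[0,0,-0.139],[0,0,-0.139],[0,0,-0.139],[0,0,-0.139],[0,0,-0.139],[0,0,-0.139],[0,0,-0.139],[0,0,-0.139]]}'
python3 -m pendant '{"dp":[[0,0,0],[0,0,0],[0,0,0],[0,0,0]],"rotation":[[0,0,0],[0,0,0],[0,0,0],[0,0,0]]}'
python3 -c "
from lib import *
print(cmd(636.3,73.5,40,-0.2785))"
```

```text
time: 13.75
tool_pos: [636.5, 75.6, 98.6]
tcp_rot: [-3.141, -0.003, 2.866]
contact_force: [-0.0, -0.5, -1.2]
grip_width: 61.6
finger_force: 30.0
time: 14.25
tool_pos: [637.1, 72.6, 101.4]
tcp_rot: [3.141, 0.0, 2.862]
contact_force: [0.1, -0.0, 0.0]
grip_width: 61.4
finger_force: 30.0
(array([0.0011, 0.0006, 0.0614]), array([ 0.0002,  0.0003, -0.0012]))
```

```bash
python3 -m pendant '{"dp":[[0.001,0.0005,0.03],[0.001,0.0005,0.06],[0.001,0.0005,0.07],[0.001,0.0005,0.07],[0.001,0.0005,0.07],[0.001,0.0005,0.07]],"rotation":[[0,0,0],[0,0,0],[0,0,0],[0,0,0],[0,0,0],[0,0,0]]}'
python3 -c "
from lib import *
print(cmd(636.3,73.5,23.5,-0.2785))"
```

```text
time: 15.0
tool_pos: [637.1, 74.1, 32.5]
tcp_rot: [3.141, 0.002, 2.863]
contact_force: [-0.5, 0.8, 0.2]
grip_width: 61.3
finger_force: 30.0
(array([ 0.0006, -0.0007,  0.009 ]), array([ 0.0006,  0.0021, -0.0002]))
```

```bash
python3 -m pendant '{"dp":[[0,-0.0005,0.004],[0,-0.0005,0.008],[0,-0.0005,0.008],[0,-0.0005,0.008],[0,-0.0005,0.008]],"rotation":[[0,0,0],[0,0,0],[0,0,0],[0,0,0],[0,0,0]]}'
```

```text
time: 15.62
tool_pos: [636.2, 73.5, 23.2]
tcp_rot: [3.142, 0.0, 2.863]
contact_force: [-0.7, -0.9, 2.3]
grip_width: 61.5
finger_force: 30.0
```

```bash
python3 -m pendant '{"dp":[[0,0,0],[0,0,0],[0,0,0],[0,0,-0.03],[0,0,-0.08],[0,0,-0.12],[0,0,-0.12],[0,0,-0.12]],"rotation":[[0,0,0],[0,0,0],[0,0,0],[0,0,0],[0,0,0],[0,0,0],[0,0,0],[0,0,0]]}' 0.078
python3 -c "
from lib import *
print(cmd(632,-260.5,150,-0.424))"
```

```text
time: 16.62
tool_pos: [635.7, 73.6, 142.5]
tcp_rot: [-3.141, -0.001, 2.863]
contact_force: [0.8, 0.7, -1.2]
grip_width: 77.9
finger_force: 0.0
(array([-0.0884, -0.3222, -0.0075]), array([-0.0003, -0.0011,  0.1453]))
```

```bash
python3 -c "
from lib import *
w=grab('wrist'); cv2.imwrite('pics/w6.png',w['pixels'][:,:,::-1])"
python3 -m pendant '{"dp":[[-0.088,-0.322,-0.008],[-0.088,-0.322,-0.008],[-0.088,-0.322,-0.008],[-0.088,-0.322,-0.008],[-0.088,-0.322,-0.008],[-0.088,-0.322,-0.008],[-0.088,-0.322,-0.008],[-0.088,-0.322,-0.008]],"rotation":[[0,0,0.145],[0,0,0.145],[0,0,0.145],[0,0,0.145],[0,0,0.145],[0,0,0.145],[0,0,0.145],[0,0,0.145]]}'
python3 -m pendant '{"dp":[[0,0,0],[0,0,0],[0,0,0],[0,0,0]],"rotation":[[0,0,0],[0,0,0],[0,0,0],[0,0,0]]}'
cat > cop.py <<'E'
from lib import *
import pickle
def plate(c,near):
    m=mask(c,'cop'); n=25 if c['vfov']>60 else 11
    k=blob(c,'cop',near); z=np.zeros_like(m); cv2.drawContours(z,[k],-1,255,-1)
    s=int(cv2.boundingRect(k)[2]*0.55); e=cv2.getStructuringElement(cv2.MORPH_ELLIPSE,(s,s))
    z=cv2.morphologyEx(z,cv2.MORPH_OPEN,e)   # drops the tab (rounds corners evenly)
    return max(cv2.findContours(z,cv2.RETR_EXTERNAL,cv2.CHAIN_APPROX_NONE)[0],key=cv2.contourArea),k
t=pickle.load(open('top2.pkl','rb')); w=grab('wrist'); cv2.imwrite('pics/w7.png',w['pixels'][:,:,::-1])
q=proj(w,[[632,-260.5,5]])[0]
(a,A),(b,B)=plate(t,(468,215)),plate(w,q)
for c,k in((t,a),(w,b),(t,A),(w,B)): print(rect(onplane(c,k.reshape(-1,2),5)[:,:2]),cv2.boundingRect(k))
mid=lambda k:np.array(cv2.minAreaRect(k)[0])
print(q,tri([(t,mid(a)),(w,mid(b))]),get_obs()['tool_pos'])
E
python3 cop.py
```

```text
time: 17.68
tool_pos: [632.2, -258.1, 150.4]
tcp_rot: [3.141, -0.002, 2.719]
contact_force: [0.7, 0.6, -0.6]
grip_width: 78.4
finger_force: 0.0
time: 18.18
tool_pos: [632.2, -260.0, 151.3]
tcp_rot: [3.142, 0.0, 2.718]
contact_force: [-1.1, 0.8, -0.8]
grip_width: 77.8
finger_force: 0.0
(array([ 631.96594238, -260.91854858]), 74.0423355102539, 57.535057067871094, np.float64(-0.4160380933857972)) (450, 195, 37, 42)
(array([ 635.59552002, -262.04949951]), 76.39376068115234, 58.302589416503906, np.float64(-0.4242077395037782)) (289, 186, 64, 81)
(array([ 641.50506592, -264.99591064]), 96.08322143554688, 57.72407531738281, np.float64(-0.4237868268934921)) (446, 184, 44, 56)
(array([ 643.42889404, -266.51986694]), 96.19441986083984, 58.30916213989258, np.float64(-0.42723468839876233)) (287, 185, 66, 100)
[320.40297937 223.38396045] [ 631.73002452 -259.78367276   12.90170442] [ 632.19465264 -260.12431756  151.30383237]
```

View pics/w6.png

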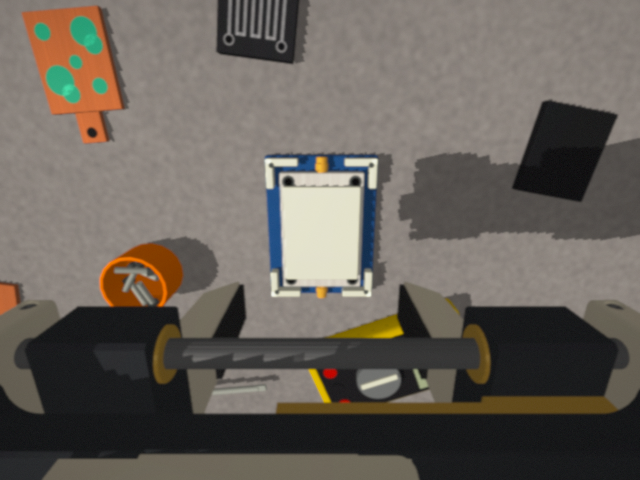

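View pics/w7.png

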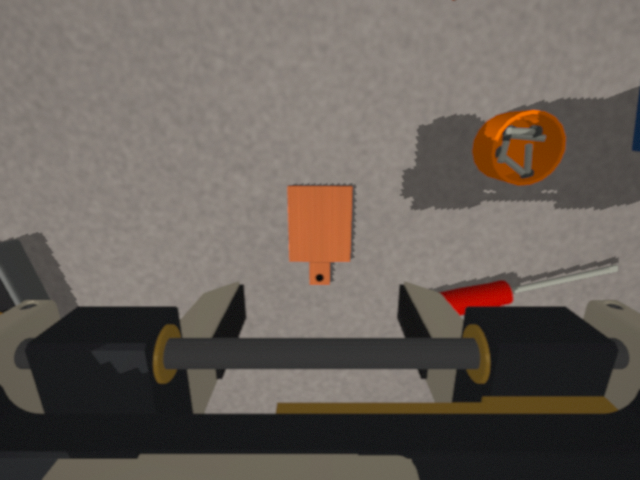

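The insulator sits centred and square on the end plate (280–362, 187–280). The clean collector is at (320,224) with its tab at (320,273), and the screwdriver is well clear at x>440.

```bash
python3 -c "
from lib import *
print(cmd(632.5,-261.3,30,-0.4255))"

```

```text
(array([-0.0007, -0.001 ,  0.1213]), array([0.0001, 0.0001, 0.0018]))
```

```bash
python3 -m pendant '{"dp":[[-0.001,-0.001,0.04],[-0.001,-0.001,0.09],[-0.001,-0.001,0.12],[-0.001,-0.001,0.121],[-0.001,-0.001,0.121],[-0.001,-0.001,0.121],[-0.001,-0.001,0.121]],"rotation":[[0,0,0],[0,0,0],[0,0,0],[0,0,0],[0,0,0],[0,0,0],[0,0,0]]}'
python3 -c "
from lib import *
print(cmd(632.5,-261.3,1.2,-0.4255))"

```

```text
time: 19.1
tool_pos: [633.3, -261.9, 31.7]
tcp_rot: [-3.141, 0.002, 2.718]
contact_force: [-0.2, 0.4, -0.4]
grip_width: 78.2
finger_force: 0.0
(array([0.0011, 0.0003, 0.0305]), array([-0.0001,  0.0024,  0.0017]))
```

```bash
python3 -m pendant '{"dp":[[0,0,0.015],[0,0,0.025],[0,0,0.029],[0,0,0.029],[0,0,0.029]],"rotation":[[0,0,0],[0,0,0],[0,0,0],[0,0,0],[0,0,0]]}'
python3 -m pendant '{"dp":[[0,0,0],[0,0,0],[0,0,0],[0,0,0],[0,0,0],[0,0,0]],"rotation":[[0,0,0],[0,0,0],[0,0,0],[0,0,0],[0,0,0],[0,0,0]]}' 0.045
```

```text
time: 19.73
tool_pos: [632.7, -261.5, 0.9]
tcp_rot: [3.141, -0.0, 2.718]
contact_force: [-0.2, -0.2, 0.1]
grip_width: 77.9
finger_force: 0.0
time: 20.48
tool_pos: [632.7, -261.6, 1.2]
tcp_rot: [3.142, 0.0, 2.718]
contact_force: [0.5, 0.2, -0.6]
grip_width: 57.4
finger_force: 30.0
```

```bash
python3 -m pendant '{"dp":[[0,0,-0.03],[0,0,-0.08],[0,0,-0.11],[0,0,-0.11],[0,0,-0.11]],"rotation":[[0,0,0],[0,0,0],[0,0,0],[0,0,0],[0,0,0]]}'
python3 -c "
from lib import *
print(cmd(636.3,73.5,100,-0.2785))"
```

```text
time: 21.1
tool_pos: [631.7, -261.0, 109.2]
tcp_rot: [3.141, -0.003, 2.718]
contact_force: [-0.5, -0.3, -2.4]
grip_width: 57.4
finger_force: 30.0
(array([0.1333, 0.3068, 0.0097]), array([ 0.0006, -0.0032, -0.1453]))
```

```bash
python3 -m pendant '{"dp":[[0.133,0.307,0],[0.133,0.307,0.01],[0.133,0.307,0.01],[0.133,0.307,0.01],[0.133,0.307,0.01],[0.133,0.307,0.01],[0.133,0.307,0.01],[0.133,0.307,0.01]],"rotation":[[0,0,-0.145],[0,0,-0.145],[0,0,-0.145],[0,0,-0.145],[0,0,-0.145],[0,0,-0.145],[0,0,-0.145],[0,0,-0.145]]}'
python3 -m pendant '{"dp":[[0,0,0],[0,0,0],[0,0,0],[0,0,0]],"rotation":[[0,0,0],[0,0,0],[0,0,0],[0,0,0]]}'
python3 -c "
from lib import *
print(cmd(636.3,73.5,40,-0.2785))"
```

```text
time: 22.1
tool_pos: [637.4, 71.6, 100.2]
tcp_rot: [-3.141, -0.001, 2.862]
contact_force: [-0.6, 0.3, -2.3]
grip_width: 57.5
finger_force: 30.0
time: 22.6
tool_pos: [637.7, 72.7, 101.3]
tcp_rot: [3.141, 0.0, 2.862]
contact_force: [-0.9, -0.1, -2.8]
grip_width: 56.9
finger_force: 30.0
(array([0.0016, 0.0004, 0.0613]), array([ 0.0001,  0.0002, -0.0006]))
```

```bash
python3 -m pendant '{"dp":[[0.0015,0.0005,0.03],[0.0015,0.0005,0.055],[0.0015,0.0005,0.062],[0.0015,0.0005,0.062],[0.0015,0.0005,0.062],[0.0015,0.0005,0.062],[0.0015,0.0005,0.062]],"rotation":[[0,0,0],[0,0,0],[0,0,0],[0,0,0],[0,0,0],[0,0,0],[0,0,0]]}'
python3 -c "
from lib import *
print(cmd(636.3,73.5,29.3,-0.2785))"
```

```text
time: 23.48
tool_pos: [636.7, 73.9, 39.9]
tcp_rot: [3.141, 0.001, 2.863]
contact_force: [-0.0, 0.2, -2.0]
grip_width: 56.8
finger_force: 30.0
(array([ 0.0003, -0.0005,  0.0106]), array([ 0.0004,  0.0011, -0.0003]))
```

```bash
python3 -m pendant '{"dp":[[0,0,0.005],[0,0,0.01],[0,0,0.0103],[0,0,0.0103],[0,0,0.0103]],"rotation":[[0,0,0],[0,0,0],[0,0,0],[0,0,0],[0,0,0]]}'
```

```text
time: 24.1
tool_pos: [636.3, 73.9, 29.1]
tcp_rot: [3.142, -0.0, 2.863]
contact_force: [-1.7, -0.5, 4.8]
grip_width: 56.7
finger_force: 30.0
```

```bash
python3 -m pendant '{"dp":[[0,0,0],[0,0,0],[0,0,0],[0,0,-0.03],[0,0,-0.08],[0,0,-0.12],[0,0,-0.12],[0,0,-0.12]],"rotation":[[0,0,0],[0,0,0],[0,0,0],[0,0,0],[0,0,0],[0,0,0],[0,0,0],[0,0,0]]}' 0.076
python3 -c "
from lib import *
w=grab('wrist'); cv2.imwrite('pics/w8.png',w['pixels'][:,:,::-1])
print(cmd(459.3,76.7,140,-0.402))"
```

```text
time: 25.1
tool_pos: [635.9, 73.8, 148.2]
tcp_rot: [-3.141, -0.001, 2.863]
contact_force: [-0.1, -1.1, -0.6]
grip_width: 75.7
finger_force: 0.0
(array([ 0.1702, -0.0458,  0.0079]), array([-0.0007, -0.0023,  0.1232]))
```

View pics/w8.png

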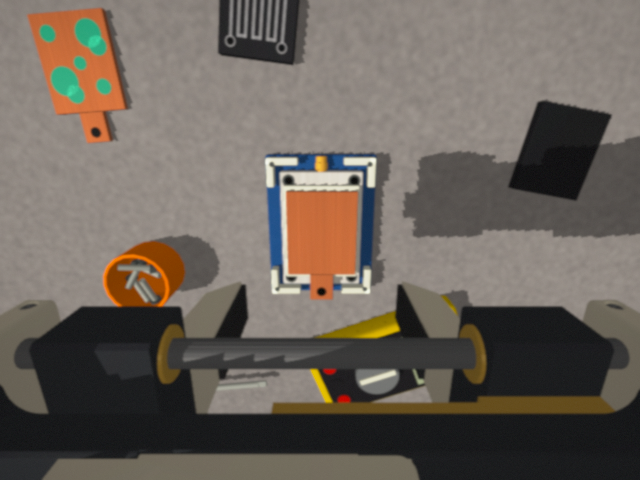

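The collector is centred on the insulator (286–357, 191–274) with its tab over the end. Now the flow plate.

```bash
python3 -m pendant '{"dp":[[0.06,-0.016,0.008],[0.12,-0.03,0.008],[0.17,-0.046,0.008],[0.17,-0.046,0.008],[0.17,-0.046,0.008],[0.17,-0.046,0.008],[0.17,-0.046,0.008],[0.17,-0.046,0.008]],"rotation":[[0,0,0.123],[0,0,0.123],[0,0,0.123],[0,0,0.123],[0,0,0.123],[0,0,0.123],[0,0,0.123],[0,0,0.123]]}'
python3 - <<'E'
from lib import *
import pickle
t=pickle.load(open('top2.pkl','rb')); w=grab('wrist')
k1=blob(t,'flow',(280,313),3,9); q=proj(w,[[459.3,76.7,10]])[0]
w['pixels'][290:]=255; k2=blob(w,'flow',q,3,11)
r=rect(onplane(w,k2.reshape(-1,2),10)[:,:2])
print(q,cv2.boundingRect(k2),tri([(t,quadc(k1)),(w,quadc(k2))]),r,get_obs()['tool_pos'])
print(cmd(*r[0],25,r[3]))
E
```

```text
time: 26.15
tool_pos: [460.6, 76.4, 140.7]
tcp_rot: [3.142, -0.0, 2.74]
contact_force: [-0.4, 0.1, -0.3]
grip_width: 75.6
finger_force: 0.0
[320.76002431 226.70756855] (287, 185, 68, 80) [ 728.498814      8.50944747 -894.84410282] (array([458.59225464,  76.78476715]), 71.36660766601562, 57.16237258911133, np.float64(-0.4025256134888986)) [460.5170313   76.40678379 140.730927  ]
(array([ 0.0019, -0.0004,  0.1157]), array([ 0.    , -0.0002,  0.0007]))
```

```bash
python3 -c "
from lib import *
import pickle
t=pickle.load(open('top.pkl','rb')); w=grab('wrist'); w['pixels'][290:]=255
print('height',tri([(t,quadc(blob(t,'flow',(280,313),3,9))),(w,quadc(blob(w,'flow',(320,226),3,11)))]))"
python3 -m pendant '{"dp":[[0.0015,0,0.04],[0.0015,0,0.09],[0.0015,0,0.115],[0.0015,0,0.13],[0.0015,0,0.136],[0.0015,0,0.136],[0.0015,0,0.136]],"rotation":[[0,0,0],[0,0,0],[0,0,0],[0,0,0],[0,0,0],[0,0,0],[0,0,0]]}'
python3 -m pendant '{"dp":[[0,0,0],[0,0,0],[0,0,0],[0,0,0],[0,0,0],[0,0,0]],"rotation":[[0,0,0],[0,0,0],[0,0,0],[0,0,0],[0,0,0],[0,0,0]]}' 0.045
python3 -m pendant '{"dp":[[0,0,-0.03],[0,0,-0.08],[0,0,-0.11],[0,0,-0.11],[0,0,-0.11]],"rotation":[[0,0,0],[0,0,0],[0,0,0],[0,0,0],[0,0,0]]}'
python3 -c "
from lib import *
print(cmd(636.3,73.5,100,-0.2785))"
```

```text
height [457.66617895  77.24903819  14.34185665]
time: 27.12
tool_pos: [459.4, 77.0, 5.6]
tcp_rot: [3.141, 0.001, 2.74]
contact_force: [-0.2, -0.3, 0.7]
grip_width: 75.8
finger_force: 0.0
time: 27.88
tool_pos: [459.1, 77.0, 5.2]
tcp_rot: [3.141, 0.0, 2.74]
contact_force: [-1.0, -0.2, 5.6]
grip_width: 57.2
finger_force: 30.0
time: 28.5
tool_pos: [458.1, 77.0, 113.9]
tcp_rot: [-3.141, -0.002, 2.74]
contact_force: [0.1, 0.1, -2.2]
grip_width: 57.3
finger_force: 30.0
(array([-0.1654,  0.0665,  0.0136]), array([-0.0005, -0.0016, -0.1234]))
```

```bash
python3 -m pendant '{"dp":[[-0.06,0.02,0.01],[-0.12,0.05,0.01],[-0.165,0.0665,0.01],[-0.165,0.0665,0.013],[-0.165,0.0665,0.013],[-0.165,0.0665,0.013],[-0.165,0.0665,0.013],[-0.165,0.0665,0.013]],"rotation":[[0,0,-0.123],[0,0,-0.123],[0,0,-0.123],[0,0,-0.123],[0,0,-0.123],[0,0,-0.123],[0,0,-0.123],[0,0,-0.123]]}'
python3 -m pendant '{"dp":[[0,0,0.03],[0,0,0.05],[0,0,0.052],[0,0,0.052],[0,0,0.052],[0,0,0.052]],"rotation":[[0,0,0],[0,0,0],[0,0,0],[0,0,0],[0,0,0],[0,0,0]]}'
python3 -c "
from lib import *
print(cmd(636.3,73.5,38.2,-0.2785))"
```

```text
time: 29.5
tool_pos: [636.5, 73.7, 102.5]
tcp_rot: [3.141, 0.001, 2.863]
contact_force: [-0.8, -0.2, -0.8]
grip_width: 57.1
finger_force: 30.0
time: 30.25
tool_pos: [637.2, 73.7, 50.8]
tcp_rot: [3.141, 0.001, 2.863]
contact_force: [0.4, 0.5, -0.7]
grip_width: 57.6
finger_force: 30.0
(array([ 0.0008, -0.0004,  0.0126]), array([ 0.0004,  0.0014, -0.0003]))
```

```bash
python3 -m pendant '{"dp":[[0.0005,0,0.006],[0.0005,0,0.01],[0.0005,0,0.012],[0.0005,0,0.012],[0.0005,0,0.012],[0.0005,0,0.012]],"rotation":[[0,0,0],[0,0,0],[0,0,0],[0,0,0],[0,0,0],[0,0,0]]}'
```

```text
time: 31.0
tool_pos: [636.0, 73.8, 38.3]
tcp_rot: [-3.142, -0.0, 2.863]
contact_force: [-3.4, -1.1, 4.3]
grip_width: 57.5
finger_force: 30.0
```

```bash
python3 -m pendant '{"dp":[[0,0,0],[0,0,0],[0,0,0],[0,0,-0.03],[0,0,-0.08],[0,0,-0.12],[0,0,-0.12],[0,0,-0.12]],"rotation":[[0,0,0],[0,0,0],[0,0,0],[0,0,0],[0,0,0],[0,0,0],[0,0,0],[0,0,0]]}' 0.076
python3 -c "
from lib import *
w=grab('wrist'); cv2.imwrite('pics/w9.png',w['pixels'][:,:,::-1])"
```

```text
time: 32.0
tool_pos: [635.8, 73.8, 157.1]
tcp_rot: [-3.141, -0.001, 2.863]
contact_force: [0.3, 0.2, 0.0]
grip_width: 76.2
finger_force: 0.0
```

View pics/w9.png

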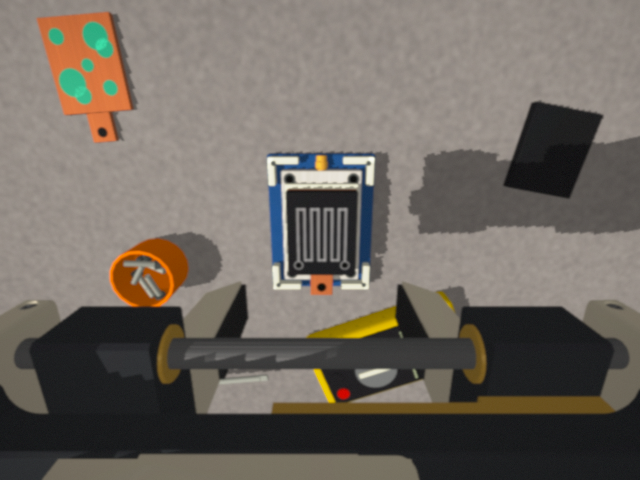

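The flow plate lies centred and square on the stack (286–357, 190–275), channels up, and the gripper is clear.

```bash
python3 -c "
from plant import workorder
print(workorder.close_job())"
```

```text
the job is handed in; nothing more can be done
None
```

I stacked all four parts in the tray in building order, centred and square with the flow-field channels up in the last wrist view, and handed the job in at about 32 s; the hand-in returned no verdict.

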